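Set and lock the bedside sound machine's volume knob

TASK

Set the bedside sound machine for the night: turn its volume knob clockwise to the long raised mark on the dial, then pull the knob straight up until it is fully out and locked, and let go. It comes out only where its hidden locking notch lets it, somewhere near the mark, so feel for that place with a light pull and never force it; leave the other things on the nightstand as they are.

Things in the scene. Friction and masses are not known exactly. Their poses are not given: they have to be found in the camera images.
- machine: grey sound machine, fixed to the nightstand: a box 150 (x) x 170 (y) x 55 mm high, origin at the centre of its underside. A round white dial, 112 mm across, lies on its top; the dial's upper face is 59 mm above the nightstand. The upright axis of dial and knob runs through the box's centre.
- dial: white disc, 112 mm across, 4 mm thick, with two raised black marks 45 mm from the axis: a long radial rib (16 x 4 x 3 mm), the mark to set, and a round stud (8 mm across), not to be used. Origin on the axis at its underside; the rib lies towards its own -x. It does not turn, but is set differently in every run. It carries the knob's hidden notch plate (see knob_turn, knob_pull).
- knob: black bar knob on the machine's top: 44 mm long, 12 mm thick (grip it so), from 2 to 38 mm above the dial's face, with a low narrow nose (6 mm thick, 12 mm high) at one end as pointer. Origin on the axis at the dial's face; pointer along its own -x. It turns stiffly (0.04 N m) and stays where left; it slides up against 1 to 2.5 N of friction and stays out.
- knob_grip (a point): point on the knob's axis, inside the bar, 26 mm above the dial's face: a good height to grip; rises with the knob
- knob_tip (a point): tip of the knob's pointer, 32 mm from the axis, 7 mm above the dial's face when the knob is in
- mark (a point): inner end of the long raised mark, 37 mm from the axis; the pointer is at the mark when the tip lies on the line from the axis to this point
- knob_turn (a joint): angle of the knob in rad, growing clockwise seen from above, -1.7 to 1.7. The long mark is 0.55 to 1.25 rad clockwise of the pointer at the start. The knob comes out only at a hidden notch; the long mark's notch lies up to 0.2 rad to either side of it (unknown) and lets the knob up within 0.035 rad of the notch's own centre. The stud has a notch too.
- knob_pull (a joint): how far the knob is out, m: 0 in (start), 0.012 at its stop. Off a notch it lifts 1 mm freely, then meets the notch plate, which gives like a spring of 3 N per mm; more than 15 N between knob and plate breaks it. In a notch only the 1 to 2.5 N of friction is felt. Beyond 0.008 it is locked and no longer turns freely (forced round, the plate slips a little).
- cup: grey ceramic tea cup, 76 mm across, 70 mm high, in the tray; origin centre of underside; leave alone
- key: steel key with grey plastic tag, about 105 mm long and 5 mm high, in the tray; leave alone
- jar: green lidded balm jar, 52 mm across, 45 mm high, to the left (+y side) of the machine; origin centre of underside; leave alone
- car: toy car, 70 x 38 x 33 mm high, to the right (-y side) of the machine; origin centre of underside; leave alone
- remote: black remote control, 150 x 42 x 16 mm high, on the left; leave alone

How it is judged:
By the outcome, as a careful person would: the job done as asked, in the order asked, and still so for the second after the job is handed in, with the robot touching nothing.
It also fails if it takes over 58 s, if anything falls off the work surface, if the arm or the gripper's body presses on something with over 40 N, if the wrist force passes 120 N, or if a joint passes its speed limit or range.

ROBOT

A 6-joint arm with a two-finger parallel gripper is mounted at the origin on the work surface. World frame = base frame: x ahead of the robot, y to its left, z up, the work surface at z = 0. Lengths are in m, angles in rad, forces in N, time in s.
With the tool pointing down it reaches from about 0.275 to 0.85 m from the base axis. Payload 5.2 kg.
Tool frame: the origin (TCP) lies on the mounting face of the last link; the fingertips stand 173 mm ahead of it and the grasp point (between the pads) lies 155 mm ahead of it; z points along the fingers, y is the direction in which the jaws open and shut (so a half turn about z gives the same grasp; the last joint's range is limited). The gripper opens to 85 mm and grips with 20 to 120 N. Pads are 22 mm wide; open, the fingers measure 114 mm over their backs; the gripper's body (76 mm by 85 mm) begins 54 mm behind the grasp point. The pads swing forward as they close: fully open they stand 13 mm farther back than shut.
Start: joints at [1.08, 0.259, 1.535, -0, 1.348, -0.203], TCP at [0.156, 0.527, 0.405] pointing down, gripper open.
Joint ranges: [-3.14, 3.14], [-0.91, 2.08], [0.19, 2.58], [-1.22, 4.36], [0.22, 2.71], [-3.12, 3.12]. Speed limits (rad/s): [2.57, 2.57, 3.14, 3.14, 3.14, 3.14].

INTERFACE

Orientations are given as a unit quaternion [x, y, z, w].
In Python, from rig import get_obs, grab_frame, camera_model, arm gives the robot as it stands.
- The arm moves only by the shell command python3 -m creep 'ROWS' [FORCE]. ROWS is JSON, a list of rows, each an object of numbers: "wx", "wy", "wz": the turn, a rotation vector about the tool's x, y, z in rad; "dx", "dy", "dz": the shift along the tool's x, y, z in mm; "grip": the opening, from -1 (shut) to 1 (fully open). In form: [{"wx": .., "wy": .., "wz": .., "dx": .., "dy": .., "dz": .., "grip": ..}, ...]. A call has 1 to 12 rows; each row is the pose to reach, as a shift and turn from the pose measured when the call began, along the tool's axes at that moment; what a row does not reach only later rows make up. A row lasts 1/12 s, in which the tool goes at most 41.7 mm and 7.16 degrees, less where a joint would pass 70% of its speed; a pose out of reach is approached as far as the arm can. A call with a gripper value outside its range is refused whole. The fingers move at their own pace and stop on an object; FORCE is the grip in N (left out, the last holds). Time passes only in rows, so rows that repeat a pose let the fingers close. It gives the time, the measured TCP pose, the force and the opening at its end, in the units of the state.
- get_obs(): the state, without advancing time (a new reading comes with each control period).
- grab_frame(name): name is "side" or "top" or "wrist"; returns the picture (384x512x3 uint8, blue, green, red); there is no depth.
- camera_model(name): a dict with "fx", "fy", "cx", "cy" (pixels), "rvec" (rotation vector, rad) and "tvec" (3), from world to camera coordinates, as OpenCV has them. Camera axes: x right, y down, z forward; pixel columns grow to the right and rows downward; lengths in m; the calibration is good to about 2 mm. A picture is of the moment at which its call begins: read the wrist's pose just before it. camera_model takes no time and is no camera call; for the wrist camera it gives the pose at the moment of the call.
- arm.hand_in(): hands the job in, once; it reports no verdict.
The state is a dict: "clock": time; "joints": joint angles; "dq": joint speeds; "joint_torque": joint torques, N m; "tool_pos": TCP position; "tool_rot": TCP orientation; "ft_force": force on the tool from outside, world axes, zero at the start; "moment": the same for the moment, N m; "grip_width": finger opening in m.
Only numpy, scipy, OpenCV 4.12 (cv2) and the standard library are available. Lean on these libraries where they do the work, as an engineer would, in place of code of your own. Each camera call takes 0.05 s, during which the arm holds its last target.

## Working session

There is one attempt and no reset: what is moved stays moved. The work goes in short steps, Python scripts to look and compute and a shell command to move; the robot and the scene stay as the last step left them, time stands still between calls to the robot, and variables do not carry over. Pictures are saved under pics/ and viewed, and the job is handed in when it is done.

```bash
ls; mkdir -p pics
python3 - <<'E'
from rig import get_obs, grab_frame, camera_model
import cv2
o=get_obs(); print(o)
for n in ("top","side","wrist"):
    print(n,camera_model(n)); cv2.imwrite(f"pics/{n}0.png",grab_frame(n))
E
```

```text
pics
{'clock': 0.0, 'joints': array([ 1.08017334e+00,  2.59324306e-01,  1.53610234e+00,  1.45779413e-05,
        1.34800597e+00, -2.02817342e-01]), 'dq': array([ 0.00023911,  0.00174054,  0.00039229, -0.00042887, -0.00054356,
       -0.00101423]), 'joint_torque': array([ 7.63999942e-04, -4.46029222e+01, -2.90576380e+01, -2.49579516e-04,
        1.13319690e-02,  1.57714294e-05]), 'tool_pos': array([0.15599236, 0.52717937, 0.40387674]), 'tool_rot': array([ 1.43408218e-01,  9.89663193e-01, -8.62820268e-04, -3.19307864e-04]), 'ft_force': array([-0.44171277,  0.24559924,  0.77543509]), 'moment': array([-0.0349255 , -0.00929865,  0.0130966 ]), 'grip_width': 0.08535445664096183}
top {'fx': 489.46065968034907, 'fy': 489.46065968034907, 'cx': 259.820586558742, 'cy': 188.1501148688923, 'rvec': array([ 2.12803235, -2.12340807,  0.17074124]), 'tvec': array([0.04435934, 0.56371457, 1.53315974])}
side {'fx': 495.2286220175173, 'fy': 495.2286220175173, 'cx': 264.12684853374856, 'cy': 194.27100538166113, 'rvec': array([ 2.46077677, -0.2451882 ,  0.08343308]), 'tvec': array([-0.56318389,  0.16778437,  1.49469156])}
wrist {'fx': 299.75403267857416, 'fy': 299.75403267857416, 'cx': 251.10121434507258, 'cy': 192.04578415414778, 'rvec': array([-2.32371167, -1.73667442, -0.25015061]), 'tvec': array([-0.54883617, -0.03671935,  0.37801132])}
```

View pics/top0.png

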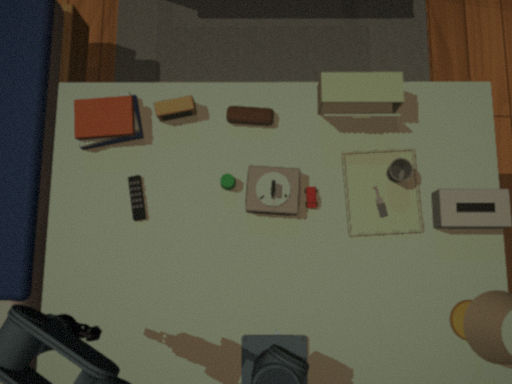

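View pics/side0.png

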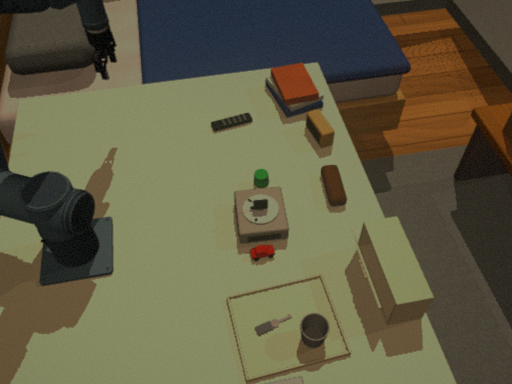

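View pics/wrist0.png

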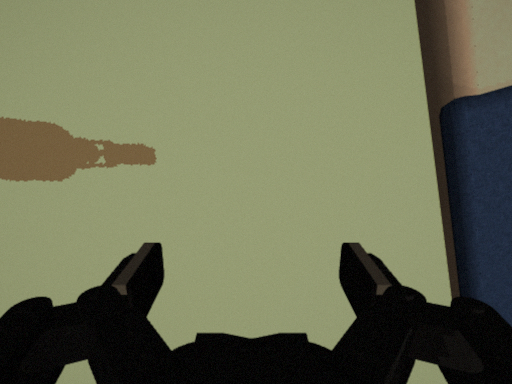

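The top view shows the machine at about (272,190), with the jar to its left at (228,182) and the car to its right at (312,197). I'll enlarge it and locate the dial.

```bash
cat > h.py <<'E'
import numpy as np, cv2
from rig import get_obs, grab_frame, camera_model
from scipy.spatial.transform import Rotation as R
def ray(px,cm,z):
    K=np.array([[cm['fx'],0,cm['cx']],[0,cm['fy'],cm['cy']],[0,0,1]])
    Rm=R.from_rotvec(cm['rvec']).as_matrix(); t=np.array(cm['tvec'])
    c=-Rm.T@t; d=(np.linalg.inv(K)@np.c_[np.atleast_2d(px),np.ones(len(np.atleast_2d(px)))].T).T@Rm
    return c+d*((z-c[2])/d[:,2])[:,None]
def proj(P,cm):
    K=np.array([[cm['fx'],0,cm['cx']],[0,cm['fy'],cm['cy']],[0,0,1]])
    return cv2.projectPoints(np.atleast_2d(P).astype(float),np.array(cm['rvec']),np.array(cm['tvec']),K,None)[0][:,0]
E
python3 - <<'E'
from h import *
im=cv2.imread('pics/top0.png'); c=im[155:225,215:330]
cv2.imwrite('pics/topc.png',cv2.resize(c,None,fx=6.5,fy=6.5,interpolation=cv2.INTER_NEAREST))
im2=cv2.imread('pics/side0.png')[160:270,210:310]
cv2.imwrite('pics/sidec.png',cv2.resize(im2,None,fx=5,fy=5,interpolation=cv2.INTER_NEAREST))
cm=camera_model('top')
print(ray([[272,189],[247,167],[299,169],[297,214],[246,212]],cm,0.057).round(3))
print(im[189,262],im[170,252],im[189,274],im[230,272])
E
```

```text
[[ 0.559  0.006  0.057]
 [ 0.632  0.087  0.057]
 [ 0.625 -0.081  0.057]
 [ 0.479 -0.073  0.057]
 [ 0.485  0.089  0.057]]
[ 95 120 115] [ 72  93 101] [28 40 40] [ 88 117 110]
```

View pics/topc.png

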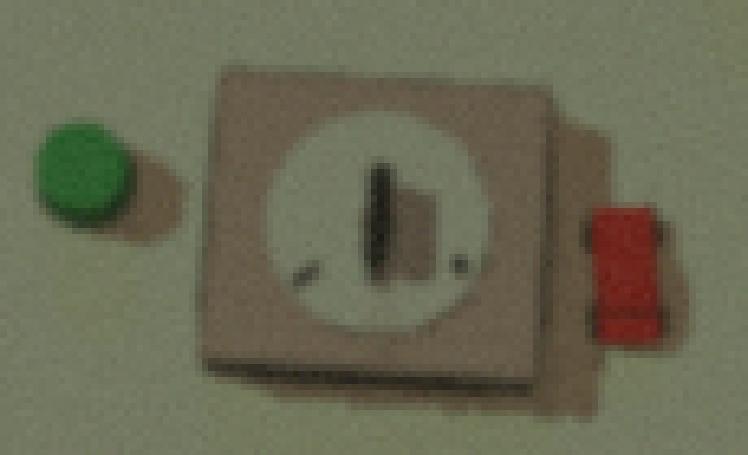

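View pics/sidec.png

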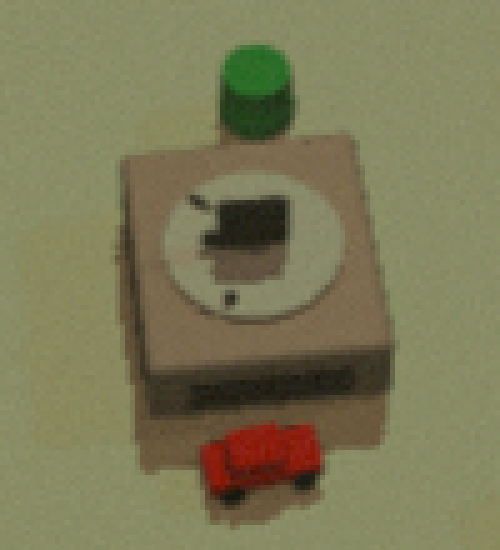

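Run:
```python
from h import *
im=cv2.imread('pics/top0.png'); cm=camera_model('top')
# white dial: less red than the box; use g-r difference inside box
roi=np.zeros(im.shape[:2],bool); roi[170:208,252:294]=1
f=im.astype(int)
m=((f[...,1]-f[...,2]>0)&(f.sum(2)>270)&roi).astype(np.uint8)
m=cv2.morphologyEx(m,cv2.MORPH_CLOSE,np.ones((3,3)))
cs=max(cv2.findContours(m,0,2)[0],key=cv2.contourArea)
h=cv2.convexHull(cs); P=ray(h[:,0].astype(float),cm,0.059)
(c,r)=cv2.minEnclosingCircle(P[:,:2].astype(np.float32)); print(c,r)
A=np.c_[2*P[:,:2],np.ones(len(P))]; s=np.linalg.lstsq(A,(P[:,:2]**2).sum(1),rcond=None)[0]
print(s[:2],np.sqrt(s[2]+s[0]**2+s[1]**2))
rib=ray([[215+305/6.5,155+273/6.5]],cm,.061)[0]; bar=ray([[215+380/6.5,155+165/6.5],[215+376/6.5,155+283/6.5]],cm,.09)
print(rib,bar)
o=get_obs(); T=R.from_quat(o['tool_rot']); print(T.as_matrix().round(3))
cw=camera_model('wrist'); Rm=R.from_rotvec(cw['rvec']).as_matrix(); C=-Rm.T@cw['tvec']
print('cam in tool',T.inv().apply(C-o['tool_pos']), T.inv().apply(Rm[2]))
for tgt in ([s[0],s[1],.42],): print(T.inv().apply(np.array(tgt)-o['tool_pos'])*1000)
```

```text
(0.5606653690338135, 0.004807463847100735) 0.05530744791030884
[0.56022587 0.00457797] 0.05432108022242578
[0.53281241 0.03862006 0.061     ] [[0.58139364 0.00210994 0.09      ]
 [0.52346536 0.00412957 0.09      ]]
[[-0.959  0.284 -0.001]
 [ 0.284  0.959 -0.001]
 [ 0.    -0.001 -1.   ]]
cam in tool [ 0.07197566 -0.00076018  0.03136032] [-0.28325234  0.00112617  0.95904475]
[-535.93786646 -386.45974473  -15.5369715 ]
```

```bash
python3 -m creep '[{"dx":-16,"dy":-12,"dz":2,"wz":-0.01,"grip":1},{"dx":-38,"dy":-27,"dz":5,"wz":-0.02,"grip":1},{"dx":-70,"dy":-50,"dz":9,"wz":-0.04,"grip":1},{"dx":-102,"dy":-73,"dz":14,"wz":-0.06,"grip":1},{"dx":-134,"dy":-97,"dz":18,"wz":-0.07,"grip":1},{"dx":-166,"dy":-120,"dz":23,"wz":-0.09,"grip":1},{"dx":-198,"dy":-143,"dz":27,"wz":-0.11,"grip":1},{"dx":-230,"dy":-166,"dz":32,"wz":-0.13,"grip":1},{"dx":-263,"dy":-189,"dz":36,"wz":-0.15,"grip":1},{"dx":-295,"dy":-212,"dz":41,"wz":-0.17,"grip":1},{"dx":-327,"dy":-235,"dz":45,"wz":-0.19,"grip":1},{"dx":-353,"dy":-254,"dz":50,"wz":-0.2,"grip":1}]' 20
python3 - <<'E'
from h import *
o=get_obs(); T=R.from_quat(o['tool_rot'])
print(o['clock'],o['joints'],T.as_matrix().round(3),T.inv().apply(np.array([.5605,.0045,.33])-o['tool_pos'])*1000)
E
```

```text
0.15 [ 1.08019772e+00  2.59172228e-01  1.53578375e+00 -1.26240611e-05
  1.34800051e+00 -2.02783527e-01] [[-0.959  0.284 -0.001]
 [ 0.284  0.959 -0.001]
 [ 0.    -0.001 -1.   ]] [-536.24648671 -386.3362464    74.46286587]invalid input at $[0]: expected keys wx, wy, wz, dx, dy, dz, grip
```

```bash
python3 -m creep '[{"wx":0,"wy":0,"wz":-0.01,"dx":-16,"dy":-12,"dz":2,"grip":1},{"wx":0,"wy":0,"wz":-0.02,"dx":-38,"dy":-27,"dz":5,"grip":1},{"wx":0,"wy":0,"wz":-0.04,"dx":-70,"dy":-50,"dz":9,"grip":1},{"wx":0,"wy":0,"wz":-0.06,"dx":-102,"dy":-73,"dz":14,"grip":1},{"wx":0,"wy":0,"wz":-0.07,"dx":-134,"dy":-97,"dz":18,"grip":1},{"wx":0,"wy":0,"wz":-0.09,"dx":-166,"dy":-120,"dz":23,"grip":1},{"wx":0,"wy":0,"wz":-0.11,"dx":-198,"dy":-143,"dz":27,"grip":1},{"wx":0,"wy":0,"wz":-0.13,"dx":-230,"dy":-166,"dz":32,"grip":1},{"wx":0,"wy":0,"wz":-0.15,"dx":-263,"dy":-189,"dz":36,"grip":1},{"wx":0,"wy":0,"wz":-0.17,"dx":-295,"dy":-212,"dz":41,"grip":1},{"wx":0,"wy":0,"wz":-0.19,"dx":-327,"dy":-235,"dz":45,"grip":1},{"wx":0,"wy":0,"wz":-0.2,"dx":-353,"dy":-254,"dz":50,"grip":1}]' 20
python3 - <<'E'
from h import *
o=get_obs(); T=R.from_quat(o['tool_rot'])
print(o['clock'],o['joints'],T.as_matrix().round(3),T.inv().apply(np.array([.5605,.0045,.33])-o['tool_pos'])*1000)
E
```

```text
clock: 1.15
tool_pos: [0.4236, 0.1812, 0.3542]
tool_rot: [0.044, 0.999, -0.001, 0.0]
ft_force: [0.9, 1.3, -0.6]
grip_width: 0.0853
1.15 [ 1.61870257e-01  1.41250259e-01  1.81463511e+00 -1.65018932e-03
  1.18594847e+00 -1.32059407e+00] [[-0.996  0.088  0.   ]
 [ 0.088  0.996 -0.002]
 [-0.    -0.002 -1.   ]] [-151.82023425 -163.95828604   24.47568673]
```

```bash
python3 -m creep '[{"wx":0,"wy":0,"wz":-0.01,"dx":-25,"dy":-27,"dz":4,"grip":1},{"wx":0,"wy":0,"wz":-0.03,"dx":-50,"dy":-54,"dz":8,"grip":1},{"wx":0,"wy":0,"wz":-0.04,"dx":-75,"dy":-81,"dz":12,"grip":1},{"wx":0,"wy":0,"wz":-0.06,"dx":-100,"dy":-108,"dz":16,"grip":1},{"wx":0,"wy":0,"wz":-0.07,"dx":-125,"dy":-135,"dz":20,"grip":1},{"wx":0,"wy":0,"wz":-0.085,"dx":-145,"dy":-157,"dz":24,"grip":1},{"wx":0,"wy":0,"wz":-0.088,"dx":-152,"dy":-164,"dz":24,"grip":1},{"wx":0,"wy":0,"wz":-0.088,"dx":-152,"dy":-164,"dz":24,"grip":1}]' 20
python3 - <<'E'
from h import *
o=get_obs(); T=R.from_quat(o['tool_rot'])
print(o['clock'],o['joints'],T.as_matrix().round(3),T.inv().apply(np.array([.5605,.0045,.33])-o['tool_pos'])*1000,o['ft_force'])
cm=camera_model('wrist'); im=grab_frame('wrist'); cv2.imwrite('pics/w1.png',im)
import json; json.dump({k:np.array(v).tolist() for k,v in cm.items()},open('w1.json','w'))
E
```

```text
clock: 1.82
tool_pos: [0.5618, 0.0023, 0.3297]
tool_rot: [0.001, 1.0, -0.001, -0.0]
ft_force: [0.6, 0.2, -0.2]
grip_width: 0.0857
1.8167 [-0.1938235   0.34026343  1.61341905 -0.00191503  1.18813885 -1.76102851] [[-1.     0.003 -0.001]
 [ 0.003  1.    -0.002]
 [ 0.001 -0.002 -1.   ]] [ 1.34784103  2.19117269 -0.29837625] [ 0.64503024  0.24185066 -0.2268865 ]
```

View pics/w1.png

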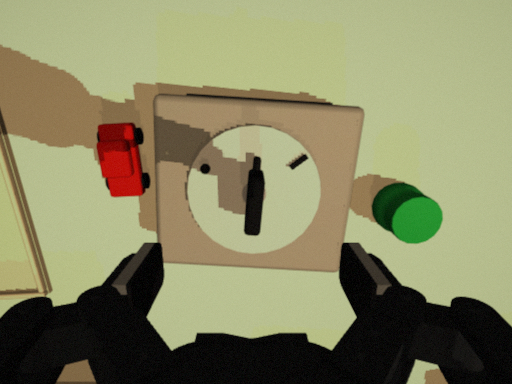

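The wrist view shows the dial centred at about (254,189), with the rib at (299,161), the stud at (205,169), and the pointer nose at (257,158). Next I'll turn these into positions by casting rays.

```bash
cat > meas.py <<'E'
from h import *
import sys,json
def measure(im,cm,c0=(.5605,.0045),lift=0):
    f=im.astype(int); v=f.sum(2)
    # dial white mask
    g=np.meshgrid(np.arange(512),np.arange(384)); 
    W=ray(np.c_[g[0].ravel(),g[1].ravel()].astype(float),cm,.059)
    rr=np.hypot(W[:,0]-c0[0],W[:,1]-c0[1]).reshape(384,512)
    white=((f[...,1]-f[...,2]>5)&(rr<.075)).astype(np.uint8)
    white=cv2.morphologyEx(white,cv2.MORPH_OPEN,np.ones((3,3)))
    cs=max(cv2.findContours(white,0,2)[0],key=cv2.contourArea)
    h=cv2.convexHull(cs)[:,0].astype(float)
    P=ray(h,cm,.059)[:,:2]
    A=np.c_[2*P,np.ones(len(P))]; s=np.linalg.lstsq(A,(P**2).sum(1),rcond=None)[0]
    c=s[:2]; r=np.sqrt(s[2]+c@c)
    out={'c':c,'r':r,'res':np.std(np.hypot(*(P-c).T))}
    dark=((v<75)&(rr<.054)).astype(np.uint8)
    n,lab,st,ce=cv2.connectedComponentsWithStats(dark)
    for i in range(1,n):
        if st[i,4]<15: continue
        ys,xs=np.nonzero(lab==i)
        z=.062 if st[i,4]<400 else .097
        Q=ray(np.c_[xs,ys].astype(float),cm,z)[:,:2]; m=Q.mean(0)
        u,sv,vt=np.linalg.svd(Q-m,full_matrices=False)
        a=np.degrees(np.arctan2(*(m-c)[::-1]))
        print('blob',st[i].tolist(),'world',m.round(4),'dist',np.hypot(*(m-c)).round(4),'ang',a.round(2),'axis',np.degrees(np.arctan2(vt[0][1],vt[0][0])).round(2),'ext',(np.ptp(Q@vt[0])).round(4),(np.ptp(Q@vt[1])).round(4))
    print({k:np.round(x,4) for k,x in out.items()})
    return c,lab,st
if __name__=='__main__':
    cm={k:np.array(v) for k,v in json.load(open(sys.argv[1]+'.json')).items()}
    im=cv2.imread('pics/'+sys.argv[1]+'.png'); measure(im,cm)
E
python3 meas.py w1
```

```text
blob [290, 155, 17, 14, 75] world [0.5338 0.039 ] dist 0.0196 ang -145.7 axis -52.67 ext 0.014 0.0035
blob [245, 157, 19, 78, 1029] world [0.5544 0.0034] dist 0.0468 ang -84.68 axis -3.91 ext 0.0568 0.0111
blob [201, 164, 9, 9, 57] world [ 0.5394 -0.0359] dist 0.0865 ang -97.08 axis -33.34 ext 0.0067 0.006
{'c': array([0.55, 0.05]), 'r': np.float64(0.0146), 'res': np.float64(0.003)}
```

Run:
```python
import cv2
im=cv2.imread('pics/w1.png')
for p in [(230,215),(300,200),(180,220),(330,130),(225,150),(180,130),(240,245),(250,90)]: print(p,im[p[1],p[0]])
```

```text
(230, 215) [149 191 186]
(300, 200) [150 192 186]
(180, 220) [103 139 162]
(330, 130) [106 142 169]
(225, 150) [149 193 188]
(180, 130) [56 78 94]
(240, 245) [149 190 186]
(250, 90) [ 81 120 139]
```

```bash
sed -i "s/f\[...,1\]-f\[...,2\]>5)&(rr<.075)/f[...,1]-f[...,2]>-8)\&(f[...,1]>60)\&(rr<.064)/" meas.py; python3 meas.py w1
```

```text
blob [290, 155, 17, 14, 75] world [0.5338 0.039 ] dist 0.0448 ang 127.47 axis -52.67 ext 0.014 0.0035
blob [245, 157, 19, 78, 1029] world [0.5544 0.0034] dist 0.0067 ang -179.94 axis -3.91 ext 0.0568 0.0111
blob [201, 164, 9, 9, 57] world [ 0.5394 -0.0359] dist 0.0449 ang -118.9 axis -33.34 ext 0.0067 0.006
{'c': array([0.5611, 0.0034]), 'r': np.float64(0.0554), 'res': np.float64(0.0001)}
```

Run:
```python
from h import *; import json
cm={k:np.array(v) for k,v in json.load(open('w1.json')).items()}
im=cv2.imread('pics/w1.png'); d=(im.astype(int).sum(2)<75).astype(np.uint8)
c=np.array([.5611,.0034])
for y in range(156,238,4):
    xs=np.nonzero(d[y,235:275])[0]+235
    if len(xs):
        z=.073 if y<168 else .097
        print(y,xs.min(),xs.max(),ray([[xs.mean(),y]],cm,z)[0].round(4), (np.degrees(np.arctan2(*(ray([[xs.mean(),y]],cm,z)[0][:2]-c)[::-1]))).round(1))
```

```text
160 254 259 [0.5308 0.0055 0.073 ] 176.0
164 254 259 [0.5339 0.0056 0.073 ] 175.5
168 253 258 [0.5319 0.0045 0.097 ] 177.9
172 249 261 [0.5347 0.0041 0.097 ] 178.4
176 249 262 [0.5375 0.0045 0.097 ] 177.4
180 249 262 [0.5404 0.0045 0.097 ] 177.0
184 248 263 [0.5432 0.0045 0.097 ] 176.5
188 248 263 [0.5461 0.0045 0.097 ] 175.8
192 247 262 [0.549  0.0038 0.097 ] 178.1
196 247 262 [0.552  0.0038 0.097 ] 177.5
200 247 261 [0.5549 0.0034 0.097 ] 179.6
204 247 261 [0.5579 0.0034 0.097 ] 179.1
208 246 260 [0.5609 0.0027 0.097 ] -105.6
212 246 260 [0.5639 0.0027 0.097 ] -13.1
216 246 260 [0.567  0.0027 0.097 ] -6.4
220 246 259 [0.5701 0.0024 0.097 ] -6.5
224 245 259 [0.5732 0.002  0.097 ] -6.6
228 245 258 [0.5763 0.0016 0.097 ] -6.6
232 246 258 [0.5795 0.002  0.097 ] -4.4
```

```bash
python3 -m creep '[{"wx":0,"wy":0,"wz":0.03,"dx":0.5,"dy":0.5,"dz":5,"grip":0.1},{"wx":0,"wy":0,"wz":0.065,"dx":0.7,"dy":1,"dz":20,"grip":0.1},{"wx":0,"wy":0,"wz":0.065,"dx":0.7,"dy":1,"dz":38,"grip":0.1},{"wx":0,"wy":0,"wz":0.065,"dx":0.7,"dy":1,"dz":56,"grip":0.1},{"wx":0,"wy":0,"wz":0.065,"dx":0.7,"dy":1,"dz":70,"grip":0.1},{"wx":0,"wy":0,"wz":0.065,"dx":0.7,"dy":1,"dz":80,"grip":0.1},{"wx":0,"wy":0,"wz":0.065,"dx":0.7,"dy":1,"dz":87,"grip":0.1},{"wx":0,"wy":0,"wz":0.065,"dx":0.7,"dy":1,"dz":89.5,"grip":0.1},{"wx":0,"wy":0,"wz":0.065,"dx":0.7,"dy":1,"dz":89.5,"grip":0.1},{"wx":0,"wy":0,"wz":0.065,"dx":0.7,"dy":1,"dz":89.5,"grip":0.1}]' 40
cat > st.py <<'E'
from h import *
o=get_obs(); T=R.from_quat(o['tool_rot']); M=T.as_matrix()
print('t',round(o['clock'],2),'tcp',o['tool_pos'].round(4),'grasp',(o['tool_pos']+.155*M[:,2]).round(4),'xang',np.degrees(np.arctan2(M[1,0],M[0,0])).round(2),'z',M[:,2].round(4),'F',o['ft_force'].round(2),'M',np.array(o['moment']).round(3),'w',round(o['grip_width'],4))
E
python3 st.py
python3 - <<'E'
from h import *
cv2.imwrite('pics/w2.png',grab_frame('wrist'))
E
```

```text
clock: 2.7
tool_pos: [0.5601, 0.005, 0.2411]
tool_rot: [0.033, 0.999, -0.001, -0.0]
ft_force: [0.3, 0.0, -0.1]
grip_width: 0.0472
t 2.7 tcp [0.5601 0.005  0.2411] grasp [0.5601 0.0048 0.0861] xang 176.18 z [-4.e-04 -1.e-03 -1.e+00] F [ 0.26  0.03 -0.1 ] M [-0.012 -0.008 -0.044] w 0.0472
```

View pics/w2.png

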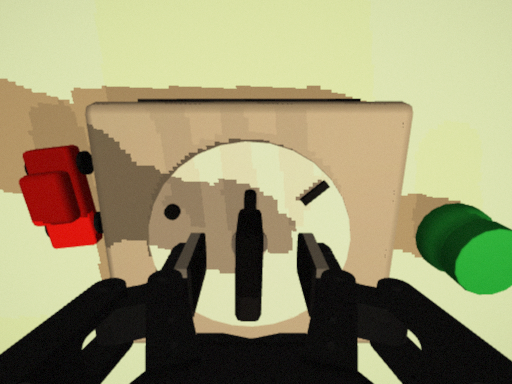

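```bash
python3 -m creep '[{"wx":0,"wy":0,"wz":0,"dx":-0.8,"dy":-0.8,"dz":0.5,"grip":-0.4},{"wx":0,"wy":0,"wz":0,"dx":-0.8,"dy":-0.8,"dz":0.5,"grip":-0.6},{"wx":0,"wy":0,"wz":0,"dx":-0.8,"dy":-0.8,"dz":0.5,"grip":-1},{"wx":0,"wy":0,"wz":0,"dx":-0.8,"dy":-0.8,"dz":0.5,"grip":-1},{"wx":0,"wy":0,"wz":0,"dx":-0.8,"dy":-0.8,"dz":0.5,"grip":-1},{"wx":0,"wy":0,"wz":0,"dx":-0.8,"dy":-0.8,"dz":0.5,"grip":-1},{"wx":0,"wy":0,"wz":0,"dx":-0.8,"dy":-0.8,"dz":0.5,"grip":-1}]' 40
python3 st.py
```

```text
clock: 3.33
tool_pos: [0.5612, 0.0038, 0.2413]
tool_rot: [0.033, 0.999, -0.001, 0.001]
ft_force: [-1.2, -1.5, 5.0]
grip_width: 0.0113
t 3.33 tcp [0.5612 0.0038 0.2413] grasp [0.5614 0.0036 0.0863] xang 176.17 z [ 0.0011 -0.0016 -1.    ] F [-1.24 -1.45  5.01] M [-0.196  0.128 -0.041] w 0.0113
```

```bash
python3 -m creep '[{"wx":0,"wy":0,"wz":0.04,"dx":0,"dy":0,"dz":-0.3,"grip":-1},{"wx":0,"wy":0,"wz":0.12,"dx":0,"dy":0,"dz":-0.3,"grip":-1},{"wx":0,"wy":0,"wz":0.21,"dx":0,"dy":0,"dz":-0.3,"grip":-1},{"wx":0,"wy":0,"wz":0.3,"dx":0,"dy":0,"dz":-0.3,"grip":-1},{"wx":0,"wy":0,"wz":0.39,"dx":0,"dy":0,"dz":-0.3,"grip":-1},{"wx":0,"wy":0,"wz":0.48,"dx":0,"dy":0,"dz":-0.3,"grip":-1},{"wx":0,"wy":0,"wz":0.57,"dx":0,"dy":0,"dz":-0.3,"grip":-1},{"wx":0,"wy":0,"wz":0.66,"dx":0,"dy":0,"dz":-0.3,"grip":-1},{"wx":0,"wy":0,"wz":0.74,"dx":0,"dy":0,"dz":-0.3,"grip":-1},{"wx":0,"wy":0,"wz":0.81,"dx":0,"dy":0,"dz":-0.3,"grip":-1},{"wx":0,"wy":0,"wz":0.85,"dx":0,"dy":0,"dz":-0.3,"grip":-1},{"wx":0,"wy":0,"wz":0.85,"dx":0,"dy":0,"dz":-0.3,"grip":-1}]' 40
python3 st.py
python3 - <<'E'
from h import *
import json
cm=camera_model('wrist');cv2.imwrite('pics/w3.png',grab_frame('wrist'));json.dump({k:np.array(v).tolist() for k,v in cm.items()},open('w3.json','w'))
E
python3 st.py
```

```text
clock: 4.33
tool_pos: [0.5613, 0.0039, 0.2415]
tool_rot: [0.443, 0.896, -0.0, 0.001]
ft_force: [0.1, 0.1, 1.1]
grip_width: 0.0113
t 4.33 tcp [0.5613 0.0039 0.2415] grasp [0.5615 0.0037 0.0865] xang 127.39 z [ 0.0013 -0.0013 -1.    ] F [0.13 0.1  1.12] M [ 0.003 -0.132 -0.001] w 0.0113
t 4.38 tcp [0.5613 0.0039 0.2415] grasp [0.5615 0.0037 0.0865] xang 127.51 z [ 0.0013 -0.0013 -1.    ] F [0.86 0.3  0.25] M [ 0.103 -0.091  0.044] w 0.0112
```

View pics/w3.png

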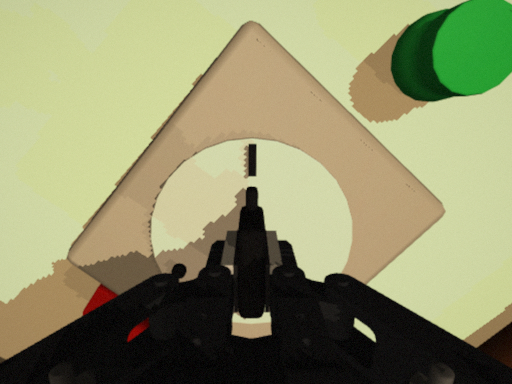

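The pointer, at (252,195), now lines up with the rib, at (252,160). Next I'll make a light test pull.

```bash
python3 -m creep '[{"wx":0,"wy":0,"wz":0,"dx":0,"dy":0,"dz":-0.5,"grip":-1},{"wx":0,"wy":0,"wz":0,"dx":0,"dy":0,"dz":-1,"grip":-1},{"wx":0,"wy":0,"wz":0,"dx":0,"dy":0,"dz":-1,"grip":-1},{"wx":0,"wy":0,"wz":0,"dx":0,"dy":0,"dz":-1,"grip":-1}]' 40; python3 st.py
python3 -m creep '[{"wx":0,"wy":0,"wz":0,"dx":0,"dy":0,"dz":-0.5,"grip":-1},{"wx":0,"wy":0,"wz":0,"dx":0,"dy":0,"dz":-1,"grip":-1},{"wx":0,"wy":0,"wz":0,"dx":0,"dy":0,"dz":-1,"grip":-1},{"wx":0,"wy":0,"wz":0,"dx":0,"dy":0,"dz":-1,"grip":-1}]' 40; python3 st.py
```

```text
clock: 4.72
tool_pos: [0.5613, 0.0039, 0.2422]
tool_rot: [0.442, 0.897, -0.0, 0.001]
ft_force: [0.5, 0.7, -4.0]
grip_width: 0.011
t 4.72 tcp [0.5613 0.0039 0.2422] grasp [0.5615 0.0037 0.0872] xang 127.54 z [ 0.0011 -0.0013 -1.    ] F [ 0.55  0.67 -3.99] M [-0.064 -0.341  0.002] w 0.011
clock: 5.05
tool_pos: [0.5613, 0.004, 0.243]
tool_rot: [0.442, 0.897, -0.0, 0.001]
ft_force: [2.9, -1.3, -4.2]
grip_width: 0.0114
t 5.05 tcp [0.5613 0.004  0.243 ] grasp [0.5615 0.0038 0.088 ] xang 127.55 z [ 9.0e-04 -1.2e-03 -1.0e+00] F [ 2.87 -1.33 -4.19] M [-0.034 -0.425  0.072] w 0.0114
```

```bash
python3 -m creep '[{"wx":0,"wy":0,"wz":0,"dx":0,"dy":0,"dz":-0.4,"grip":-1},{"wx":0,"wy":0,"wz":0,"dx":0,"dy":0,"dz":-0.8,"grip":-1},{"wx":0,"wy":0,"wz":0,"dx":0,"dy":0,"dz":-0.8,"grip":-1}]' 40; python3 st.py;python3 st.py
python3 -m creep '[{"wx":0,"wy":0,"wz":0,"dx":0,"dy":0,"dz":0,"grip":-1}]' 40; python3 st.py
```

```text
clock: 5.3
tool_pos: [0.5613, 0.0039, 0.2437]
tool_rot: [0.442, 0.897, -0.0, 0.001]
ft_force: [2.6, -0.9, -5.8]
grip_width: 0.0115
t 5.3 tcp [0.5613 0.0039 0.2437] grasp [0.5615 0.0038 0.0887] xang 127.54 z [ 9.0e-04 -1.1e-03 -1.0e+00] F [ 2.56 -0.87 -5.82] M [-0.045 -0.602  0.053] w 0.0115
t 5.3 tcp [0.5613 0.0039 0.2437] grasp [0.5615 0.0038 0.0887] xang 127.54 z [ 9.0e-04 -1.1e-03 -1.0e+00] F [ 2.56 -0.87 -5.82] M [-0.045 -0.602  0.053] w 0.0115
clock: 5.38
tool_pos: [0.5613, 0.004, 0.2436]
tool_rot: [0.442, 0.897, -0.0, 0.001]
ft_force: [2.3, -0.1, -5.0]
grip_width: 0.0116
t 5.38 tcp [0.5613 0.004  0.2436] grasp [0.5615 0.0038 0.0886] xang 127.55 z [ 9.0e-04 -1.1e-03 -1.0e+00] F [ 2.32 -0.05 -5.03] M [-0.062 -0.505  0.009] w 0.0116
```

```bash
for i in 1; do python3 -m creep '[{"wx":0,"wy":0,"wz":0.02,"dx":0,"dy":0,"dz":-0.1,"grip":-1},{"wx":0,"wy":0,"wz":0.04,"dx":0,"dy":0,"dz":-0.1,"grip":-1},{"wx":0,"wy":0,"wz":0.04,"dx":0,"dy":0,"dz":-0.1,"grip":-1}]' 40 >/dev/null; python3 st.py; done
python3 -m creep '[{"wx":0,"wy":0,"wz":0.02,"dx":0,"dy":0,"dz":-0.1,"grip":-1},{"wx":0,"wy":0,"wz":0.04,"dx":0,"dy":0,"dz":-0.1,"grip":-1},{"wx":0,"wy":0,"wz":0.04,"dx":0,"dy":0,"dz":-0.1,"grip":-1}]' 40 >/dev/null; python3 st.py
```

```text
t 5.63 tcp [0.5614 0.0039 0.2437] grasp [0.5615 0.0038 0.0887] xang 125.16 z [ 9.0e-04 -1.2e-03 -1.0e+00] F [ 3.54 -0.32 -7.36] M [-0.109 -0.58  -0.039] w 0.0118
t 5.88 tcp [0.5614 0.004  0.2438] grasp [0.5615 0.0038 0.0888] xang 122.77 z [ 9.0e-04 -1.2e-03 -1.0e+00] F [ 2.84  0.08 -6.87] M [-0.113 -0.595 -0.032] w 0.0116
```

```bash
python3 -m creep '[{"wx":0,"wy":0,"wz":0.02,"dx":0,"dy":0,"dz":0,"grip":-1},{"wx":0,"wy":0,"wz":0.04,"dx":0,"dy":0,"dz":0,"grip":-1},{"wx":0,"wy":0,"wz":0.04,"dx":0,"dy":0,"dz":0,"grip":-1}]' 40 >/dev/null; python3 st.py
python3 -m creep '[{"wx":0,"wy":0,"wz":0.02,"dx":0,"dy":0,"dz":0,"grip":-1},{"wx":0,"wy":0,"wz":0.04,"dx":0,"dy":0,"dz":0,"grip":-1},{"wx":0,"wy":0,"wz":0.04,"dx":0,"dy":0,"dz":0,"grip":-1}]' 40 >/dev/null; python3 st.py
```

```text
t 6.13 tcp [0.5614 0.0039 0.2441] grasp [0.5615 0.0037 0.0891] xang 120.36 z [ 0.001  -0.0011 -1.    ] F [ 2.64 -0.36 -2.31] M [-0.033 -0.332 -0.095] w 0.0113
t 6.38 tcp [0.5614 0.0039 0.2444] grasp [0.5616 0.0038 0.0894] xang 117.97 z [ 0.0013 -0.0012 -1.    ] F [ 1.45 -0.07 -0.9 ] M [ 0.014 -0.197 -0.044] w 0.0113
```

The pull force fell from about 7 N to 1–2 N at 120 to 118 deg and the knob rose, so this is the notch. I'll centre in it and pull gently.

```bash
python3 -m creep '[{"wx":0,"wy":0,"wz":-0.02,"dx":0,"dy":0,"dz":0,"grip":-1},{"wx":0,"wy":0,"wz":-0.02,"dx":0,"dy":0,"dz":-0.5,"grip":-1},{"wx":0,"wy":0,"wz":-0.02,"dx":0,"dy":0,"dz":-1,"grip":-1},{"wx":0,"wy":0,"wz":-0.02,"dx":0,"dy":0,"dz":-1,"grip":-1}]' 40 >/dev/null; python3 st.py
python3 -m creep '[{"wx":0,"wy":0,"wz":0,"dx":0,"dy":0,"dz":-0.5,"grip":-1},{"wx":0,"wy":0,"wz":0,"dx":0,"dy":0,"dz":-1,"grip":-1},{"wx":0,"wy":0,"wz":0,"dx":0,"dy":0,"dz":-1,"grip":-1}]' 40 >/dev/null; python3 st.py
```

```text
t 6.72 tcp [0.5613 0.0039 0.2455] grasp [0.5615 0.0038 0.0905] xang 119.13 z [ 0.0013 -0.0012 -1.    ] F [ 2.65 -0.24 -2.03] M [-0.024 -0.23   0.049] w 0.0113
t 6.97 tcp [0.5613 0.0039 0.2466] grasp [0.5615 0.0038 0.0916] xang 119.13 z [ 0.0012 -0.0012 -1.    ] F [ 1.11  0.12 -1.63] M [ 0.005 -0.257 -0.03 ] w 0.0114
```

```bash
python3 -m creep '[{"wx":0,"wy":0,"wz":0,"dx":0,"dy":0,"dz":-1,"grip":-1},{"wx":0,"wy":0,"wz":0,"dx":0,"dy":0,"dz":-2,"grip":-1},{"wx":0,"wy":0,"wz":0,"dx":0,"dy":0,"dz":-3,"grip":-1},{"wx":0,"wy":0,"wz":0,"dx":0,"dy":0,"dz":-4,"grip":-1},{"wx":0,"wy":0,"wz":0,"dx":0,"dy":0,"dz":-4.5,"grip":-1},{"wx":0,"wy":0,"wz":0,"dx":0,"dy":0,"dz":-4.5,"grip":-1}]' 40 >/dev/null; python3 st.py
python3 -m creep '[{"wx":0,"wy":0,"wz":0,"dx":0,"dy":0,"dz":-0.5,"grip":-1},{"wx":0,"wy":0,"wz":0,"dx":0,"dy":0,"dz":-1,"grip":-1},{"wx":0,"wy":0,"wz":0,"dx":0,"dy":0,"dz":-1,"grip":-1}]' 40 >/dev/null; python3 st.py
```

```text
t 7.47 tcp [0.5613 0.0039 0.2513] grasp [0.5616 0.0037 0.0963] xang 119.13 z [ 0.0014 -0.0013 -1.    ] F [ 0.97 -0.32 -1.12] M [-0.015 -0.184  0.008] w 0.0116
t 7.72 tcp [0.5613 0.004  0.2524] grasp [0.5615 0.0038 0.0974] xang 119.13 z [ 0.0013 -0.0013 -1.    ] F [ 2.1  -0.56 -1.57] M [ 0.014 -0.213  0.014] w 0.0118
```

```bash
python3 -m creep '[{"wx":0,"wy":0,"wz":0,"dx":0,"dy":0,"dz":-0.4,"grip":-1},{"wx":0,"wy":0,"wz":0,"dx":0,"dy":0,"dz":-0.8,"grip":-1},{"wx":0,"wy":0,"wz":0,"dx":0,"dy":0,"dz":-0.8,"grip":-1}]' 40 >/dev/null; python3 st.py
python3 -m creep '[{"wx":0,"wy":0,"wz":0,"dx":0,"dy":0,"dz":-0.4,"grip":-1},{"wx":0,"wy":0,"wz":0,"dx":0,"dy":0,"dz":-0.8,"grip":-1},{"wx":0,"wy":0,"wz":0,"dx":0,"dy":0,"dz":-0.8,"grip":-1}]' 40 >/dev/null; python3 st.py
```

```text
t 7.97 tcp [0.5613 0.004  0.2533] grasp [0.5615 0.0038 0.0983] xang 119.13 z [ 0.0014 -0.0013 -1.    ] F [ 1.76 -0.83 -2.26] M [ 0.016 -0.263  0.077] w 0.0116
t 8.22 tcp [0.5613 0.0039 0.2535] grasp [0.5615 0.0037 0.0985] xang 119.13 z [ 0.001  -0.0011 -1.    ] F [ 3.65 -0.88 -8.31] M [-0.079 -0.657  0.052] w 0.011
```

The force jumped to 8 N at z = 0.2535, which is 12 mm of travel, so the knob is at its stop. I'll relax the pull and release.

```bash
python3 -m creep '[{"wx":0,"wy":0,"wz":0,"dx":0,"dy":0,"dz":0,"grip":-1},{"wx":0,"wy":0,"wz":0,"dx":0,"dy":0,"dz":0,"grip":-0.5},{"wx":0,"wy":0,"wz":0,"dx":0,"dy":0,"dz":0,"grip":0.2},{"wx":0,"wy":0,"wz":0,"dx":0,"dy":0,"dz":0,"grip":0.2},{"wx":0,"wy":0,"wz":0,"dx":0,"dy":0,"dz":0,"grip":0.2},{"wx":0,"wy":0,"wz":0,"dx":0,"dy":0,"dz":0,"grip":0.2}]' 40; python3 st.py
python3 -m creep '[{"wx":0,"wy":0,"wz":0,"dx":0,"dy":0,"dz":-5,"grip":0.2},{"wx":0,"wy":0,"wz":0,"dx":0,"dy":0,"dz":-20,"grip":0.2},{"wx":0,"wy":0,"wz":0,"dx":0,"dy":0,"dz":-40,"grip":0.2},{"wx":0,"wy":0,"wz":0,"dx":0,"dy":0,"dz":-60,"grip":0.2},{"wx":0,"wy":0,"wz":0,"dx":0,"dy":0,"dz":-75,"grip":0.2},{"wx":0,"wy":0,"wz":0,"dx":0,"dy":0,"dz":-80,"grip":0.2},{"wx":0,"wy":0,"wz":0,"dx":0,"dy":0,"dz":-80,"grip":0.2},{"wx":0,"wy":0,"wz":0,"dx":0,"dy":0,"dz":-80,"grip":0.2}]' 40; python3 st.py
python3 - <<'E'
from h import *
import json
cm=camera_model('wrist');cv2.imwrite('pics/w4.png',grab_frame('wrist'));json.dump({k:np.array(v).tolist() for k,v in cm.items()},open('w4.json','w'))
s=grab_frame('side');cv2.imwrite('pics/s4.png',s);cv2.imwrite('pics/s4c.png',cv2.resize(s[120:290,180:350],None,fx=3.5,fy=3.5))
E
python3 meas.py w4
```

```text
clock: 8.72
tool_pos: [0.5613, 0.004, 0.2538]
tool_rot: [0.507, 0.862, -0.0, 0.001]
ft_force: [-0.3, -0.0, 0.8]
grip_width: 0.0513
t 8.72 tcp [0.5613 0.004  0.2538] grasp [0.5615 0.0038 0.0988] xang 119.13 z [ 0.0012 -0.0012 -1.    ] F [-0.28 -0.04  0.85] M [-0.078 -0.013  0.031] w 0.0513
clock: 9.38
tool_pos: [0.5609, 0.0041, 0.3336]
tool_rot: [0.507, 0.862, -0.0, 0.001]
ft_force: [0.2, -0.7, -1.6]
grip_width: 0.0512
t 9.38 tcp [0.5609 0.0041 0.3336] grasp [0.5611 0.0039 0.1786] xang 119.13 z [ 0.0011 -0.0012 -1.    ] F [ 0.23 -0.7  -1.56] M [-0.049 -0.004 -0.025] w 0.0512
blob [241, 131, 6, 19, 69] world [0.5345 0.0392] dist 0.0449 ang 127.97 axis -52.9 ext 0.0146 0.0028
blob [243, 160, 17, 81, 1108] world [0.5601 0.0057] dist 0.0028 ang 136.51 axis -61.09 ext 0.0606 0.0118
blob [204, 216, 8, 8, 53] world [ 0.5399 -0.0355] dist 0.0451 ang -119.46 axis -83.85 ext 0.0074 0.0065
{'c': array([0.5621, 0.0037]), 'r': np.float64(0.055), 'res': np.float64(0.0007)}
```

View pics/w4.png

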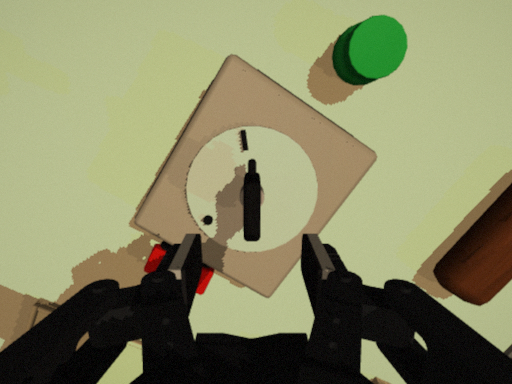

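View pics/s4c.png

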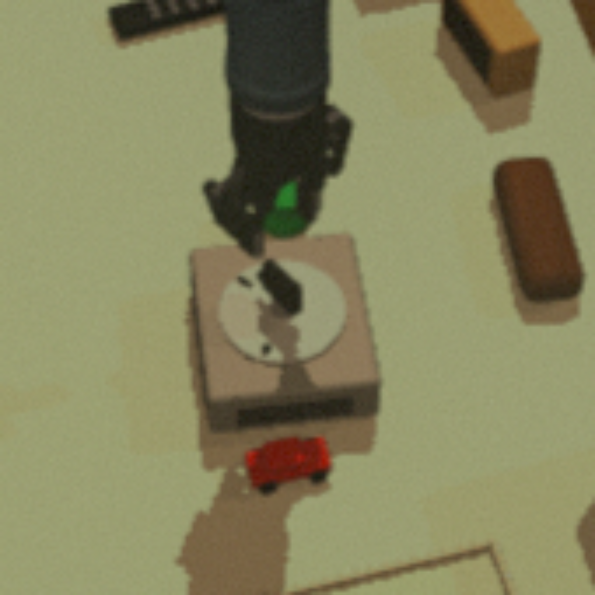

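In the wrist view the bar's image is 6–7% larger than before, for nearly the same camera height. That matches a top face at about 0.109 m, 12 mm higher than at the start. The bar lies at 118.9 deg, the notch angle, and the gripper is clear of everything.

```bash
python3 - <<'E'
from rig import arm
print(arm.hand_in())
E
python3 st.py
```

```text
the job is handed in; nothing more can be done
None
the job is handed in; nothing more can be done
```

The knob is set at the long mark, pulled fully out and released, and the job was handed in at about 9.5 s on the robot's clock.

- **Turn:** I turned the knob 0.85 rad clockwise, and a wrist picture showed the pointer in line with the long mark. A light pull there met the notch plate.
- **Finding the notch:** With that light pull held, I went on turning clockwise. The pull reached at most about 7.4 N in my readings, under the plate's 15 N limit. It fell to 1–2 N at about 0.11 to 0.17 rad past the mark, so I stopped and turned back slightly to centre on the notch, 0.15 rad past the mark.
- **Pull:** The knob came up with 1–2 N until the force rose to 8 N at the stop. That was 12 mm above the starting height. I then eased off, opened the fingers and lifted the gripper 80 mm clear.

**Last checks:** The wrist picture shows the bar still at the notch angle, and its larger image matches the knob being 12 mm out. I judged the height from that image size and the tool's travel, not from a second view. I did not measure the jar or car again, but nothing in the forces or pictures suggests they were touched.

One early move was refused for missing keys, which cost no time. The dial's centre came out 1 mm different in the last picture, which is within the calibration error.

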